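# Brush out the sample canisters and release them to the green tray

## Robot

A 6-joint arm with a two-finger parallel gripper is mounted at the origin on the work surface. World frame = base frame: x ahead of the robot, y to its left, z up, the work surface at z = 0. Lengths are in m, angles in rad, forces in N, time in s.
With the tool pointing down it reaches from about 0.425 to 0.95 m from the base axis. Payload 3.5 kg.
Tool frame: the origin (TCP) lies on the centre line of the jaws, within the pads' length; the fingertips stand 19 mm ahead of it and the grasp point (between the pads) is the TCP; z points along the fingers, y is the line along which they close (so a half turn about z gives the same grasp; the last joint's range is limited). The gripper opens to 85 mm and grips with 20 to 120 N. Pads are 22 mm wide; open, the fingers measure 114 mm over their backs; the gripper's body (76 mm by 85 mm) begins 54 mm behind the grasp point. The pads swing forward as they close: fully open they stand 13 mm farther back than shut.
Start: joints at [1.179, 0.286, 1.577, -0, 1.279, -0.15], TCP at [0.162, 0.655, 0.217] pointing down, gripper open.
Joint ranges: [-2.77, 2.77], [-0.9, 2.22], [0.21, 2.48], [-1.53, 4.67], [0.24, 2.81], [-2.84, 2.84]. Speed limits (rad/s): [2.79, 2.79, 3.14, 3.14, 3.14, 3.14].

## Interface

Orientations are given as a unit quaternion [x, y, z, w].
In Python, from plant import ctrl, imaging gives the robot as it stands. The module is installed in compiled form; this text tells all that it offers.
- The arm moves only by the shell command python3 -m handwheel 'ROWS' [OPENING] [FORCE]. ROWS is JSON, one flat list of numbers, 6 for each row, row after row: the shift along the world's x, y, z in units of 150 mm (1.0 is 150 mm), then the turn, a rotation vector about the world's x, y, z in units of 90 degrees (1.0 is 90 degrees). In form: [tx, ty, tz, rx, ry, rz, tx, ty, tz, rx, ry, rz, ...]. A call has 1 to 5 rows; each row shifts and turns the commanded pose from where the row before left it; what a row does not reach is not made up. A row lasts 1/12 s, in which the tool goes at most 41.7 mm and 7.16 degrees, less where a joint would pass 70% of its speed; a pose out of reach is approached as far as the arm can. A call with a number of a shift or a turn outside -1 to 1 is refused whole. A call with a gripper value outside its range is refused whole. OPENING is the opening, from 0 (shut) to 1 (fully open), set as the call begins (- or left out, the last holds). The fingers move at their own pace and stop on an object; FORCE is the grip in N (left out, the last holds). Time passes only in rows, so rows that do not move let the fingers close. It gives the time, the measured TCP pose, the force, the opening and the grip force at its end, in the units of the state.
- ctrl.get_state(): the state, without advancing time (a new reading comes with each control period).
- imaging.read_camera(name): name is "scene" or "top" or "wrist"; returns (picture, depth): 384x512x3 uint8, blue, green, red; 384x512 float32, m along the optical axis (not along the pixel's ray), 0 where there is no reading.
- imaging.get_calibration(name): a dict with "fovy" (degrees; the focal length in pixels is half the picture's height over the tangent of half this angle, whatever the lens; pixels are square), "cx", "cy" (the principal point, pixels), "R" (3x3) and "t" (3): a world point X has camera coordinates R X + t. Camera axes: x right, y down, z forward; pixel columns grow to the right and rows downward; lengths in m; the calibration is good to about 2 mm. A picture is of the moment at which its call begins: read the wrist's pose just before it. get_calibration takes no time and is no camera call; for the wrist camera it gives the pose at the moment of the call.
- ctrl.sign_off(): hands the job in; it is judged then, once.
The state is a dict: "time": time; "qpos": joint angles; "dq": joint speeds; "joint_efforts": joint torques, N m; "eef_pos": TCP position; "tcp_rot": TCP orientation; "contact_force": force on the tool from outside, world axes, zero at the start; "wrist_torque": the same for the moment, N m; "opening": opening from 0.0 (shut) to 1.0 (fully open); "finger_force": force on a finger pad.
Only numpy, scipy, OpenCV 4.12 (cv2) and the standard library are available. Lean on these libraries where they do the work, as an engineer would, in place of code of your own. Each camera call takes 0.05 s, during which the arm holds its last target. There are 200 camera calls.

## Task

Take the long brush from its holder and brush out every sample canister standing on the bench, the white-topped one first, then the yellow, then the blue (so that coarse residue is not carried into fine samples): give each two full strokes, every time pushing the brush right down to the canister's floor and drawing its lower end up again to the mouth. Then hang the brush upright in its holder again and stand every canister upright, wholly on the tray that has the green marker, without disturbing the gauge block, the jar or the brass pan.

Things in the scene. Friction and masses are not known exactly. Their poses are not given: they have to be found in the camera images.
- can_white: round open-topped steel sample canister with a white upper part (fine samples): outside diameter 60, height 90, wall 4, bore 52, floor 5 thick; 0.2 to 0.4 kg, loose. Origin at the centre of its underside, z up to the mouth. May be absent.
- can_yellow: round open-topped steel sample canister with a yellow upper part (medium samples): outside diameter 60, height 90, wall 4, bore 52, floor 5 thick; 0.2 to 0.4 kg, loose. Origin at the centre of its underside, z up to the mouth. May be absent.
- can_blue: round open-topped steel sample canister with a blue upper part (coarse samples): outside diameter 60, height 90, wall 4, bore 52, floor 5 thick; 0.2 to 0.4 kg, loose. Origin at the centre of its underside, z up to the mouth. May be absent.
- brush: long stiff brush, 181 long, 0.12 kg, standing upright in the holder at the start. Origin at the centre of its lower end, z up along it: round blue and white head, diameter 38, from 0 to 45; steel stem, diameter 12, to 115; black rubber guard disc, diameter 64, from 115 to 121; orange square handle 24 by 24 (sides along x and y) from 121 to 181. Grip it by the handle.
- holder: fixed upright aluminium tube on a round foot: outside diameter 64, bore 48, height 125, open on top; the foot is 90 across and 4 thick. The brush hangs in it by the guard disc resting on the rim, so its lower end is 10 above the table. Origin at the centre of its underside.
- tray_left: flat white plastic slab on the robot's left side, fixed, 320 (x) by 130 (y) by 6 thick, no rim. Origin at the centre of its underside; x along its length, away from the robot. A marker stands on its far end, centred 135 from its origin along x.
- tray_right: flat white plastic slab on the robot's right side, fixed, 320 (x) by 130 (y) by 6 thick, no rim. Origin at the centre of its underside; x along its length, away from the robot. A marker stands on its far end, centred 135 from its origin along x.
- marker_green: small green cone, 40 diameter, 40 high, fixed on the far end of one of the two trays (the one to use). Origin at the centre of its underside.
- marker_red: small red cone, 40 diameter, 40 high, fixed on the far end of one of the two trays (the one to leave empty). Origin at the centre of its underside.
- gauge_block: bystander: bright steel block 35 by 100 by 30 high, beyond the holder. Origin at the centre of its underside.
- jar: bystander: closed jar with a black cap, diameter 60, height 90, beyond the work. Origin at the centre of its underside.
- sieve_pan: bystander: shallow brass sieve pan with a steel mesh inside, diameter 100, height 45, beyond the work. Origin at the centre of its underside.
Things that resemble listed ones, but are neither listed nor needed, are in the scene too. What is shaped like the holder but pink is not meant.

How it is judged:
By the outcome, as a careful person would: the job done as asked, in the order asked, and still so for the second after the job is handed in, with the robot touching nothing.
Of can_white, can_yellow, can_blue only 2 to 3 are there at a start; the rules pass over those that are not, and their reading is None.
At some moment in a run one of can_white, can_yellow, can_blue may be knocked a few centimetres aside while the robot is not near it.
It also fails if it takes over 210 s, if anything falls off the work surface, if the arm or the gripper's body presses on something with over 40 N, if the wrist force passes 120 N, or if a joint passes its speed limit or range.

## Working session

There is one attempt and no reset: what is moved stays moved. The work goes in short steps, Python scripts to look and compute and a shell command to move; the robot and the scene stay as the last step left them, time stands still between calls to the robot, and variables do not carry over. Pictures are saved under pics/ and viewed, at most 14 in all, crops included, and the job is handed in when it is done.

```bash
mkdir -p pics
cat > h.py <<'E'
import numpy as np, cv2
from plant import ctrl, imaging
def shot(n,name=None):
    c=imaging.get_calibration(n); p,d=imaging.read_camera(n)
    if name: cv2.imwrite('pics/'+name+'.png',p)
    np.savez('/tmp/'+(name or n)+'.npz',p=p,d=d,**{k:np.array(v) for k,v in c.items()})
    return p,d,c
def load(name):
    z=np.load('/tmp/'+name+'.npz'); return z['p'],z['d'],z
def f(c): return 192/np.tan(np.radians(float(c['fovy']))/2)
def world(c,u,v,z):  # depth
    X=np.array([(u-c['cx'])/f(c)*z,(v-c['cy'])/f(c)*z,z]); return np.array(c['R']).T@(X-np.array(c['t']))
def ray(c,u,v,h):
    R=np.array(c['R']);o=-R.T@np.array(c['t']);d=R.T@np.array([(u-c['cx'])/f(c),(v-c['cy'])/f(c),1]); return o+d*(h-o[2])/d[2]
def cloud(d,c):
    v,u=np.mgrid[:384,:512]; X=np.stack([(u-c['cx'])/f(c)*d,(v-c['cy'])/f(c)*d,d],-1)
    return (X-np.array(c['t']))@np.array(c['R'])
E
python3 - <<'E'
from h import *
a=shot('top','top0')[0];b=shot('scene','scene0')[0]
for n in('top','scene'):
    c=imaging.get_calibration(n);print(n,c)
print(ctrl.get_state())
E
```

```text
top {'fovy': 44.82089059467755, 'cx': 254.12829526437517, 'cy': 197.57323664235952, 'R': array([[ 0.02940127, -0.99915307, -0.02878728],
       [-0.98078232, -0.02327954, -0.1937114 ],
       [ 0.19287718,  0.03392941, -0.98063611]]), 't': array([-0.02229127,  0.5778378 ,  0.93839397])}
scene {'fovy': 55.37970997630424, 'cx': 255.68293622850436, 'cy': 195.9006157119775, 'R': array([[-0.61336887,  0.78971342, -0.01146015],
       [ 0.57981333,  0.44039247, -0.68547136],
       [-0.53627897, -0.42709154, -0.7280094 ]]), 't': array([ 0.37705035, -0.28901996,  1.23759467])}
{'time': 0.1, 'qpos': array([ 1.17899891e+00,  2.87108751e-01,  1.57805183e+00, -9.79594698e-07,
        1.27861757e+00, -1.50007362e-01]), 'dq': array([ 0.00065631,  0.00012246, -0.00062165, -0.00078194,  0.00385848,
        0.00147581]), 'joint_efforts': array([ 6.02256332e-04, -4.07298911e+01, -2.93698418e+01, -1.57244804e-04,
        3.45679378e-03, -1.21729980e-05]), 'eef_pos': array([0.16135229, 0.65477357, 0.21525293]), 'tcp_rot': array([ 1.20600535e-01,  9.92700517e-01, -1.05302177e-03, -2.91968983e-04]), 'contact_force': array([ 0.36361148,  0.14296443, -0.02866871]), 'wrist_torque': array([0.0486484 , 0.02698116, 0.04217465]), 'finger_force': 0.0, 'opening': 1.0004273695578205}
```

View pics/top0.png

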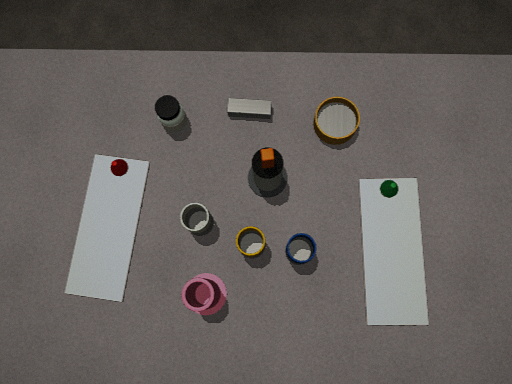

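View pics/scene0.png

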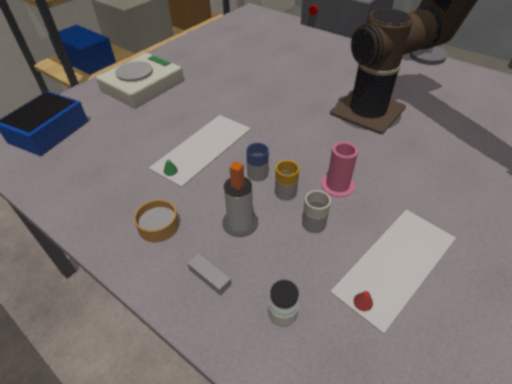

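The top view shows the white can at (196,218), yellow (251,242), blue (301,249), the brush handle (267,158), and the pink decoy (200,294). The green marker is at (389,188), on the right-hand tray; the pan, block and jar lie beyond. The scene view agrees.

```bash
cat >> h.py <<'E'
def circ(P):
    A=np.c_[2*P[:,:2],np.ones(len(P))]; s=np.linalg.lstsq(A,(P[:,:2]**2).sum(1),rcond=None)[0]
    return s[:2],np.sqrt(s[2]+s[0]**2+s[1]**2)
def rim(d,c,guess,z0,z1,r=0.045):
    W=cloud(d,c).reshape(-1,3)
    m=(d.ravel()>0)&(np.hypot(*(W[:,:2]-guess).T)<r)&(W[:,2]>z0)&(W[:,2]<z1)
    return W[m]
E
python3 - <<'E'
from h import *
px={'white':(196,218,.09),'yellow':(251,242,.09),'blue':(301,249,.09),'pink':(200,294,.12),'handle':(267,158,.18),'green':(389,188,.04),'jar':(168,106,.09),'pan':(337,120,.04),'t1':(360,179,.006),'t2':(415,178,.006),'t3':(427,324,.006),'t4':(369,325,.006)}
p,d,c=load('top0')
T={k:ray(c,*v) for k,v in px.items()}
for k,v in T.items(): print(k,v.round(3))
for s in('top0','scene0'):
    p,d,c=load(s); print(s)
    for k in('white','yellow','blue','pink','handle'):
        W=rim(d,c,T[k][:2],.05,.25)
        zt=np.percentile(W[:,2],98); Q=W[W[:,2]>zt-.008]
        ce,r=circ(Q); print(k,len(Q),'ztop',zt.round(4),'circ',ce.round(4),r.round(4),'bbox mid',((Q.min(0)+Q.max(0))/2)[:2].round(4),np.ptp(Q,axis=0).round(3))
p=load('top0')[0]; cv2.imwrite('pics/c1.png',cv2.resize(p[130:320,150:350],None,fx=4,fy=3.1)[:600])
p=cv2.resize(p[130:280,170:350],None,fx=4,fy=4,interpolation=cv2.INTER_CUBIC);cv2.imwrite('pics/c1.png',p)
E
```

```text
white [0.526 0.11  0.09 ]
yellow [ 0.48  -0.004  0.09 ]
blue [ 0.468 -0.106  0.09 ]
pink [0.374 0.089 0.12 ]
handle [ 0.631 -0.033  0.18 ]
green [ 0.609 -0.297  0.04 ]
jar [0.768 0.184 0.09 ]
pan [ 0.762 -0.186  0.04 ]
t1 [ 0.636 -0.242  0.006]
t2 [ 0.641 -0.365  0.006]
t3 [ 0.325 -0.378  0.006]
t4 [ 0.319 -0.256  0.006]
top0
white 181 ztop 0.0926 circ [0.5293 0.1132] 0.0277 bbox mid [0.5294 0.1138] [0.057 0.06  0.009]
yellow 179 ztop 0.0922 circ [ 0.4829 -0.003 ] 0.0278 bbox mid [ 0.4831 -0.0032] [0.059 0.059 0.01 ]
blue 183 ztop 0.0924 circ [ 0.4717 -0.1063] 0.0278 bbox mid [ 0.4718 -0.1065] [0.058 0.058 0.008]
pink 394 ztop 0.1277 circ [0.3741 0.0929] 0.0279 bbox mid [0.3735 0.093 ] [0.062 0.062 0.009]
handle 163 ztop 0.1919 circ [ 0.6355 -0.034 ] 0.0099 bbox mid [ 0.6358 -0.0341] [0.025 0.025 0.01 ]
scene0
white 182 ztop 0.0918 circ [0.5304 0.1146] 0.0278 bbox mid [0.5296 0.1149] [0.06  0.058 0.009]
yellow 147 ztop 0.0917 circ [ 0.4841 -0.0018] 0.0278 bbox mid [ 0.4832 -0.0018] [0.061 0.059 0.009]
blue 149 ztop 0.0911 circ [ 0.4724 -0.1054] 0.0279 bbox mid [ 0.473  -0.1056] [0.06  0.059 0.009]
pink 240 ztop 0.1265 circ [0.3761 0.0944] 0.0281 bbox mid [0.3753 0.0948] [0.062 0.062 0.009]
handle 115 ztop 0.1914 circ [ 0.6373 -0.0323] 0.0104 bbox mid [ 0.6359 -0.0326] [0.028 0.026 0.01 ]
```

View pics/c1.png

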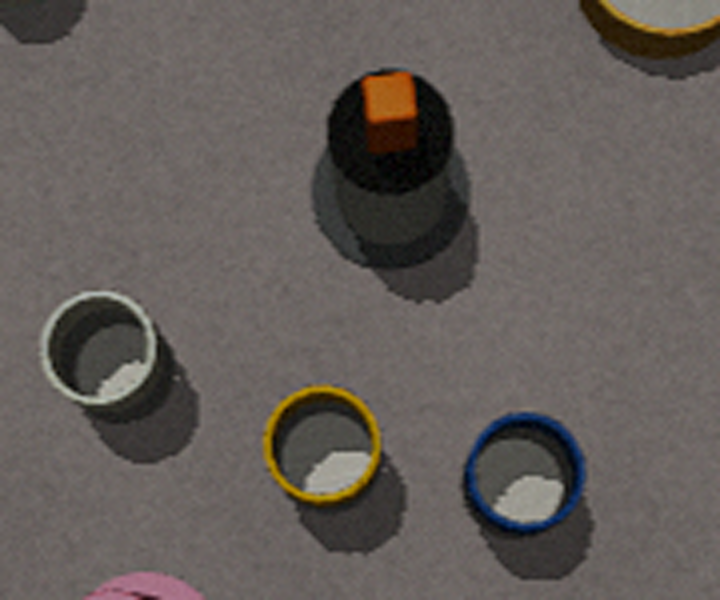

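The enlarged crop shows the handle at about (390,95), turned roughly 7° in the picture, and three round open cans standing apart. Both views agree to within about 1.5 mm. Next I work out the handle yaw and the tray pose.

```bash
python3 - <<'E'
from h import *
p,d,c=load('top0')
P=rim(d,c,np.array([.636,-.0335]),.186,.2,.03)
r=cv2.minAreaRect((P[:,:2]*1000).astype(np.float32));print(r)
# image-edge based
hsv=cv2.cvtColor(p,cv2.COLOR_BGR2HSV);W=cloud(d,c)
for s in('top0','scene0'):
    p,d,c=load(s);W=cloud(d,c)
    m=(W[...,2]<.02)&(p.min(-1)>165)&(W[...,1]<-.2)&(W[...,1]>-.42)&(W[...,0]<.68)&(W[...,0]>.28)
    print(s,m.sum(),cv2.minAreaRect((W[m][:,:2]*1000).astype(np.float32)), np.median(W[m][:,2]))
# handle outline in scene
    h=cv2.cvtColor(p,cv2.COLOR_BGR2HSV); mm=(h[...,0]<14)&(h[...,1]>180)&(abs(W[...,2]-.191)<.004)&(np.hypot(W[...,0]-.636,W[...,1]+.033)<.03)
    print(mm.sum(),cv2.minAreaRect((W[mm][:,:2]*1000).astype(np.float32)))
E
python3 -m handwheel '[0,0,0.2,0,0,0,0,0,0.2,0,0,0]' 1 60
for i in 1; do python3 -m handwheel '[0.132,-0.191,0,0,0,0,0.132,-0.191,0,0,0,0,0.132,-0.191,0,0,0,0,0.132,-0.191,0,0,0,0,0.132,-0.191,0,0,0,0]'
python3 -m handwheel '[0.132,-0.191,0,0,0,0,0.132,-0.191,0,0,0,0,0.132,-0.191,0,0,0,0,0.132,-0.191,0,0,0,0,0.132,-0.191,0,0,0,0]'
python3 -m handwheel '[0.132,-0.191,0,0,0,0,0.132,-0.191,0,0,0,0,0.132,-0.191,0,0,0,0,0.132,-0.191,0,0,0,0,0.132,-0.191,0,0,0,0]';done
```

```text
((636.0447998046875, -33.930702209472656), (24.599000930786133, 23.609760284423828), 8.982213973999023)
top0 826 ((481.00238037109375, -309.3680114746094), (316.3575744628906, 124.99003601074219), 2.187697649002075) 0.0055597919145883076
61 ((635.9996337890625, -33.886756896972656), (24.718570709228516, 23.362903594970703), 10.735307693481445)
scene0 2407 ((482.305419921875, -307.8960266113281), (311.48883056640625, 125.62911987304688), 1.802094578742981) 0.006419260452313871
44 ((638.1569213867188, -29.749244689941406), (18.964033126831055, 19.215648651123047), 7.175991535186768)
time: 0.27
eef_pos: [0.1609, 0.6536, 0.2729]
tcp_rot: [0.121, 0.993, -0.004, -0.001]
contact_force: [0.2, 0.6, -0.6]
opening: 0.999
finger_force: 0.0
time: 0.68
eef_pos: [0.2609, 0.5105, 0.2759]
tcp_rot: [0.12, 0.993, -0.0, -0.0]
contact_force: [0.8, 0.7, 0.0]
opening: 1.001
finger_force: 0.0
time: 1.1
eef_pos: [0.3599, 0.3672, 0.276]
tcp_rot: [0.12, 0.993, -0.0, -0.0]
contact_force: [0.4, 0.5, 0.3]
opening: 1.0
finger_force: 0.0
time: 1.52
eef_pos: [0.4589, 0.224, 0.2761]
tcp_rot: [0.121, 0.993, -0.0, -0.0]
contact_force: [0.6, 0.4, 0.5]
opening: 1.002
finger_force: 0.0
```

```bash
python3 -m handwheel '[0.118,-0.173,0,0,0,0.0625,0.118,-0.173,0,0,0,0.0625,0.118,-0.173,0,0,0,0.0625,0.118,-0.173,0,0,0,0.0625,0.118,-0.173,0,0,0,0]'
python3 -m handwheel '[0.118,-0.173,0,0,0,0,0.118,-0.173,0,0,0,0,0.118,-0.173,0,0,0,0,0.118,-0.173,0,0,0,0,0.118,-0.173,0,0,0,0]'
python3 -m handwheel '[0,0,0,0,0,0,0,0,0,0,0,0]'
python3 - <<'E'
from h import *
p,d,c=shot('wrist','w1')
W=cloud(d,c); m=(abs(W[...,2]-.191)<.006)&(np.hypot(W[...,0]-.636,W[...,1]+.033)<.03)&(d>0)
print(m.sum(),cv2.minAreaRect((W[m][:,:2]*1000).astype(np.float32)) if m.sum()>4 else '')
E
```

```text
time: 1.93
eef_pos: [0.5474, 0.0944, 0.276]
tcp_rot: [-0.077, 0.997, 0.0, -0.0]
contact_force: [0.3, 0.7, -0.6]
opening: 0.999
finger_force: 0.0
time: 2.35
eef_pos: [0.636, -0.0353, 0.2758]
tcp_rot: [-0.075, 0.997, 0.0, -0.001]
contact_force: [-0.3, 0.3, -0.1]
opening: 1.005
finger_force: 0.0
time: 2.52
eef_pos: [0.6356, -0.0352, 0.2752]
tcp_rot: [-0.074, 0.997, 0.0, -0.001]
contact_force: [-0.9, 0.7, -0.1]
opening: 0.997
finger_force: 0.0
767 ((635.308349609375, -33.789024353027344), (24.329814910888672, 23.51659393310547), 9.260672569274902)
```

View pics/w1.png

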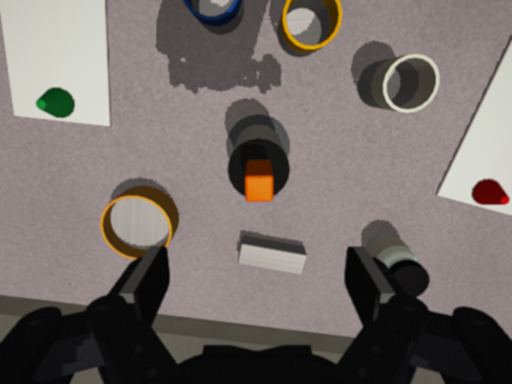

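The wrist view shows the handle at (259,185), square to the jaws, with clear space on both sides. I descend and grip.

```bash
python3 -m handwheel '[0,0.008,-0.19,0,0,0,0,0,-0.19,0,0,0,0,0,-0.19,0,0,0,0,0,-0.19,0,0,0,0,0,0,0,0,0]'
python3 -m handwheel '[0,0,0,0,0,0,0,0,0,0,0,0,0,0,0,0,0,0,0,0,0,0,0,0,0,0,0,0,0,0]' 0 70
python3 -m handwheel '[0,0,0,0,0,0,0,0,0,0,0,0,0,0,0,0,0,0,0,0,0,0,0,0,0,0,0,0,0,0]'
python3 -m handwheel '[0,0,0,0,0,0,0,0,0,0,0,0,0,0,0,0,0,0,0,0,0,0,0,0,0,0,0,0,0,0]'
```

```text
time: 2.98
eef_pos: [0.6305, -0.0302, 0.155]
tcp_rot: [-0.076, 0.997, 0.002, -0.006]
contact_force: [-0.8, -0.0, -1.5]
opening: 0.999
finger_force: 0.0
time: 3.4
eef_pos: [0.6366, -0.0328, 0.1648]
tcp_rot: [-0.075, 0.997, -0.0, 0.002]
contact_force: [-0.7, -0.7, 0.6]
opening: 0.297
finger_force: 0.0
time: 3.82
eef_pos: [0.6369, -0.0333, 0.1649]
tcp_rot: [-0.075, 0.997, -0.001, 0.002]
contact_force: [0.0, -0.6, 6.8]
opening: 0.256
finger_force: 70.9
time: 4.23
eef_pos: [0.6369, -0.0333, 0.1649]
tcp_rot: [-0.075, 0.997, -0.001, 0.002]
contact_force: [-0.5, 0.5, 6.2]
opening: 0.258
finger_force: 70.9
```

```bash
python3 -m handwheel '[0,0,0.05,0,0,0,0,0,0.08,0,0,0,0,0,0.12,0,0,0,0,0,0.13,0,0,0,0,0,0.14,0,0,0]'
python3 -m handwheel '[0,0,0.14,0,0,0,0,0,0.14,0,0,0,0,0,0.12,0,0,0,0,0,0.08,0,0,0,0,0,0,0,0,0]'
python3 -m handwheel '[0,0,0,0,0,0,0,0,0,0,0,0]'
python3 - <<'E'
from h import *
p,d,c=shot('top','top1');q,_,_=shot('scene','scene1')
cv2.imwrite('pics/m1.png',np.hstack([p[60:360,130:450],q[60:360,130:450]]))
for k,g in dict(white=(.53,.114),yellow=(.4835,-.0025),blue=(.472,-.106)).items():
    W=rim(d,c,np.array(g),.083,.1,.06);print(k,len(W),circ(W))
E
```

```text
time: 4.65
eef_pos: [0.6348, -0.0324, 0.2407]
tcp_rot: [-0.075, 0.997, 0.0, -0.001]
contact_force: [0.4, 0.2, -2.0]
opening: 0.257
finger_force: 70.0
time: 5.07
eef_pos: [0.6367, -0.0328, 0.3167]
tcp_rot: [-0.075, 0.997, -0.001, 0.003]
contact_force: [0.2, -0.6, -0.1]
opening: 0.257
finger_force: 70.1
time: 5.23
eef_pos: [0.6349, -0.0325, 0.3107]
tcp_rot: [-0.075, 0.997, 0.0, -0.001]
contact_force: [0.6, -0.1, -1.2]
opening: 0.256
finger_force: 70.1
white 0 (array([0., 0.]), np.float64(0.0))
yellow 0 (array([0., 0.]), np.float64(0.0))
blue 187 (array([ 0.47164194, -0.10631797]), np.float64(0.02776336286778417))
```

View pics/m1.png

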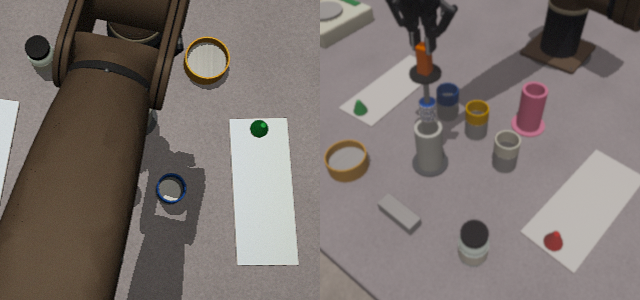

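The composite shows the brush lifted clear and hanging straight, its head at about (427,104) above the holder; all cans are still in place in the scene view. The top view is blocked by the arm.

```bash
cat >> h.py <<'E'
G=dict(white=(.53,.114),yellow=(.4835,-.0025),blue=(.472,-.106))
def cans(d,c,g=G,r=.05):
    for k,v in g.items():
        W=rim(d,c,np.array(v),.082,.1,r)
        if len(W)<30: print(k,'few',len(W)); continue
        a,b=circ(W); print(k,len(W),a.round(4),b.round(4))
def brush(d,c,tcp):
    W=cloud(d,c).reshape(-1,3); m=(d.ravel()>0)&(np.hypot(*(W[:,:2]-tcp[:2]).T)<.04)&(W[:,2]<tcp[2]-.05)&(W[:,2]>tcp[2]-.2)&(W[:,2]>.128)
    Q=W[m]; lo=np.percentile(Q[:,2],1)
    H=Q[Q[:,2]<lo+.04]; S=Q[(Q[:,2]>lo+.05)&(Q[:,2]<lo+.105)]
    out=[]
    for P,r0 in((H,.019),(S,.006)):
        from scipy.optimize import least_squares as ls
        out.append(ls(lambda s:np.hypot(*(P[:,:2]-s).T)-r0,P[:,:2].mean(0)-np.array([.01,.008])).x)
    print('brush lo',lo.round(4),'head',out[0].round(4),'stem',out[1].round(4),'tcp',np.round(tcp,4))
E
python3 - <<'E'
from h import *
p,d,c=load('scene1'); cans(d,c); brush(d,c,ctrl.get_state()['eef_pos'])
E
```

```text
white 208 [0.5306 0.1145] 0.0277
yellow 174 [ 0.4842 -0.0018] 0.0278
blue 157 [ 0.4724 -0.1053] 0.028
brush lo 0.1573 head [ 0.6329 -0.0336] stem [ 0.6339 -0.0334] tcp [ 0.6348 -0.0325  0.3102]
```

```bash
python3 -m handwheel '[-0.08,0.112,0,0,0,0,-0.15,0.212,0,0,0,0,-0.16,0.226,0,0,0,0,-0.16,0.226,0,0,0,0,-0.15,0.212,0,0,0,0]'
python3 -m handwheel '[0,0,0,0,0,0,0,0,0,0,0,0,0,0,0,0,0,0,0,0,0,0,0,0]'
python3 - <<'E'
from h import *
p,d,c=shot('scene','scene2'); print(ctrl.get_state()['eef_pos']);cans(d,c); brush(d,c,ctrl.get_state()['eef_pos'])
E
```

```text
time: 5.75
eef_pos: [0.5287, 0.1168, 0.3109]
tcp_rot: [-0.075, 0.997, 0.0, -0.001]
contact_force: [0.8, 0.5, -1.0]
opening: 0.255
finger_force: 70.1
time: 6.08
eef_pos: [0.5309, 0.1147, 0.3118]
tcp_rot: [-0.075, 0.997, -0.0, -0.001]
contact_force: [-0.8, -0.3, -1.6]
opening: 0.258
finger_force: 70.1
[0.53109718 0.11453329 0.31190438]
white 218 [0.5306 0.1147] 0.0278
yellow 176 [ 0.484  -0.0017] 0.0279
blue 165 [ 0.4723 -0.1051] 0.028
brush lo 0.1591 head [0.5294 0.1135] stem [0.53   0.1135] tcp [0.5311 0.1145 0.3119]
```

```bash
python3 -m handwheel '[0.007,0.007,-0.08,0,0,0,0,0,-0.14,0,0,0,0,0,-0.15,0,0,0,0,0,-0.15,0,0,0,0,0,-0.14,0,0,0]'
python3 -m handwheel '[0,0,-0.12,0,0,0,0,0,-0.08,0,0,0,0,0,-0.05,0,0,0,0,0,-0.03,0,0,0,0,0,-0.02,0,0,0]'
python3 -m handwheel '[0,0,-0.01,0,0,0,0,0,-0.01,0,0,0,0,0,0,0,0,0,0,0,0,0,0,0]'
python3 -m handwheel '[0,0,-0.01,0,0,0,0,0,-0.01,0,0,0,0,0,0,0,0,0,0,0,0,0,0,0]'
python3 -m handwheel '[0,0,-0.01,0,0,0,0,0,-0.01,0,0,0,0,0,0,0,0,0,0,0,0,0,0,0]'
```

```text
time: 6.55
eef_pos: [0.5315, 0.1157, 0.211]
tcp_rot: [-0.075, 0.997, 0.0, -0.001]
contact_force: [1.5, 0.1, -1.5]
opening: 0.258
finger_force: 70.1
time: 6.97
eef_pos: [0.532, 0.1163, 0.1683]
tcp_rot: [-0.075, 0.997, 0.0, 0.0]
contact_force: [-0.6, -0.2, -1.4]
opening: 0.256
finger_force: 70.1
time: 7.3
eef_pos: [0.5321, 0.1166, 0.1663]
tcp_rot: [-0.075, 0.997, -0.0, 0.001]
contact_force: [-0.4, -0.5, -1.9]
opening: 0.255
finger_force: 70.1
time: 7.63
eef_pos: [0.5316, 0.1165, 0.1624]
tcp_rot: [-0.075, 0.997, -0.0, -0.0]
contact_force: [-0.2, -0.1, -0.7]
opening: 0.258
finger_force: 70.1
time: 7.97
eef_pos: [0.532, 0.1165, 0.1599]
tcp_rot: [-0.075, 0.997, -0.0, 0.0]
contact_force: [0.9, -1.2, 0.2]
opening: 0.26
finger_force: 70.3
```

```bash
python3 -m handwheel '[0,0,-0.007,0,0,0,0,0,0,0,0,0,0,0,0,0,0,0]' | egrep 'eef|contact'
python3 -m handwheel '[0,0,-0.007,0,0,0,0,0,0,0,0,0,0,0,0,0,0,0]'| egrep 'eef|contact'
```

```text
eef_pos: [0.5325, 0.1165, 0.1599]
contact_force: [0.4, 0.1, 5.4]
eef_pos: [0.5329, 0.1166, 0.1599]
contact_force: [-1.0, -0.8, 8.1]
```

```bash
python3 -m handwheel '[0,0,0.08,0,0,0,0,0,0.15,0,0,0,0,0,0.18,0,0,0,0,0,0.15,0,0,0,0,0,0.08,0,0,0]'| egrep 'eef|contact'
python3 -m handwheel '[0,0,0,0,0,0,0,0,0,0,0,0,0,0,0,0,0,0]'| egrep 'eef|contact'
python3 -m handwheel '[0,0,-0.08,0,0,0,0,0,-0.14,0,0,0,0,0,-0.15,0,0,0,0,0,-0.12,0,0,0,0,0,-0.07,0,0,0]'| egrep 'eef|contact'
python3 -m handwheel '[0,0,-0.04,0,0,0,0,0,-0.025,0,0,0,0,0,-0.015,0,0,0,0,0,0,0,0,0,0,0,0,0,0,0]'| egrep 'eef|contact'
```

```text
eef_pos: [0.5325, 0.1167, 0.2565]
contact_force: [1.6, 0.5, -0.7]
eef_pos: [0.5306, 0.1165, 0.2512]
contact_force: [-0.0, 0.6, -1.5]
eef_pos: [0.5287, 0.1164, 0.164]
contact_force: [-0.1, -0.1, -1.7]
eef_pos: [0.5322, 0.1167, 0.1601]
contact_force: [-4.1, 0.3, 7.6]
```

```bash
python3 -m handwheel '[0,0,0.08,0,0,0,0,0,0.13,0,0,0,0,0,0.14,0,0,0,0,0,0.14,0,0,0,0,0,0.14,0,0,0]'| egrep 'eef|contact'
python3 -m handwheel '[0,0,0.14,0,0,0,0,0,0.14,0,0,0,0,0,0.09,0,0,0,0,0,0,0,0,0,0,0,0,0,0,0]'| egrep 'time|eef|contact'
python3 - <<'E'
from h import *
p,d,c=shot('scene','scene3'); cans(d,c); brush(d,c,ctrl.get_state()['eef_pos'])
E
```

```text
eef_pos: [0.5318, 0.1166, 0.2534]
contact_force: [0.1, 0.5, -0.4]
time: 10.8
eef_pos: [0.532, 0.1166, 0.308]
contact_force: [0.9, -0.6, -0.9]
white 207 [0.5306 0.1146] 0.0277
yellow 175 [ 0.4841 -0.0019] 0.0278
blue 165 [ 0.4724 -0.1053] 0.0278
brush lo 0.1557 head [0.5308 0.1153] stem [0.5312 0.1155] tcp [0.5313 0.1165 0.3064]
```

```bash
python3 -m handwheel '[-0.03,-0.08,0,0,0,0,-0.07,-0.18,0,0,0,0,-0.08,-0.2,0,0,0,0,-0.08,-0.2,0,0,0,0,-0.05,-0.12,0,0,0,0]'| egrep 'eef|contact'
python3 -m handwheel '[0,0,0,0,0,0,0,0,0,0,0,0,0,0,0,0,0,0,0,0,0,0,0,0]'| egrep 'eef|contact'
python3 - <<'E'
from h import *
p,d,c=shot('scene','scene4'); cans(d,c); brush(d,c,ctrl.get_state()['eef_pos'])
E
```

```text
eef_pos: [0.4831, -0.0029, 0.3053]
contact_force: [1.3, 0.3, -0.9]
eef_pos: [0.485, 0.0001, 0.3067]
contact_force: [0.0, 0.2, -1.2]
white 209 [0.5306 0.1146] 0.0277
yellow 168 [ 0.484  -0.0019] 0.0278
blue 159 [ 0.4722 -0.1052] 0.0279
brush lo 0.1547 head [ 0.4836 -0.0014] stem [ 0.4842 -0.001 ] tcp [4.852e-01 2.000e-04 3.069e-01]
```

```bash
python3 -m handwheel '[0,0,-0.08,0,0,0,0,0,-0.14,0,0,0,0,0,-0.15,0,0,0,0,0,-0.15,0,0,0,0,0,-0.14,0,0,0]'| egrep 'eef|contact'
python3 -m handwheel '[0,0,-0.12,0,0,0,0,0,-0.08,0,0,0,0,0,-0.05,0,0,0,0,0,-0.04,0,0,0,0,0,-0.03,0,0,0]'| egrep 'eef|contact'
python3 -m handwheel '[0,0,-0.02,0,0,0,0,0,0,0,0,0,0,0,0,0,0,0]'| egrep 'eef|contact'
```

```text
eef_pos: [0.4847, 0.0003, 0.2062]
contact_force: [0.5, 0.0, -1.3]
eef_pos: [0.4854, -0.0003, 0.1602]
contact_force: [-0.8, 0.7, -1.5]
eef_pos: [0.487, -0.0007, 0.1598]
contact_force: [-0.2, 0.7, 4.8]
```

```bash
python3 -m handwheel '[0,0,-0.007,0,0,0,0,0,0,0,0,0,0,0,0,0,0,0]'| egrep 'eef|contact'
python3 -m handwheel '[0,0,0.08,0,0,0,0,0,0.15,0,0,0,0,0,0.18,0,0,0,0,0,0.15,0,0,0,0,0,0.09,0,0,0]'| egrep 'eef|contact'
python3 -m handwheel '[0,0,0,0,0,0,0,0,0,0,0,0,0,0,0,0,0,0]'| egrep 'eef|contact'
python3 -m handwheel '[0,0,-0.08,0,0,0,0,0,-0.14,0,0,0,0,0,-0.15,0,0,0,0,0,-0.12,0,0,0,0,0,-0.07,0,0,0]'| egrep 'eef|contact'
python3 -m handwheel '[0,0,-0.04,0,0,0,0,0,-0.03,0,0,0,0,0,-0.02,0,0,0,0,0,0,0,0,0,0,0,0,0,0,0]'| egrep 'eef|contact'
```

```text
eef_pos: [0.4874, -0.0009, 0.1598]
contact_force: [-0.6, 0.7, 8.2]
eef_pos: [0.486, -0.0006, 0.2572]
contact_force: [-0.4, -0.2, -0.2]
eef_pos: [0.4843, -0.0003, 0.2524]
contact_force: [0.3, -0.1, -1.6]
eef_pos: [0.4823, 0.0001, 0.1648]
contact_force: [-0.3, 0.6, -1.4]
eef_pos: [0.4864, -0.0004, 0.16]
contact_force: [-4.5, 0.9, 10.7]
```

```bash
python3 -m handwheel '[0,0,0.08,0,0,0,0,0,0.13,0,0,0,0,0,0.14,0,0,0,0,0,0.14,0,0,0,0,0,0.14,0,0,0]'| egrep 'eef|contact'
python3 -m handwheel '[0,0,0.14,0,0,0,0,0,0.14,0,0,0,0,0,0.09,0,0,0,0,0,0,0,0,0,0,0,0,0,0,0]'| egrep 'time|eef|contact'
python3 - <<'E'
from h import *
p,d,c=shot('scene','scene5'); cans(d,c); brush(d,c,ctrl.get_state()['eef_pos'])
E
```

```text
eef_pos: [0.4853, -0.0005, 0.2523]
contact_force: [0.4, -0.6, -1.9]
time: 15.32
eef_pos: [0.4856, -0.0005, 0.3073]
contact_force: [-0.9, 0.4, -1.7]
white 205 [0.5307 0.1147] 0.0277
yellow 179 [ 0.4841 -0.0019] 0.0277
blue 163 [ 0.4722 -0.1052] 0.0279
brush lo 0.1548 head [ 0.4845 -0.002 ] stem [ 0.4847 -0.0015] tcp [ 4.850e-01 -4.000e-04  3.058e-01]
```

```bash
python3 -m handwheel '[-0.01,-0.07,0,0,0,0,-0.02,-0.17,0,0,0,0,-0.02,-0.19,0,0,0,0,-0.02,-0.17,0,0,0,0,-0.012,-0.088,0,0,0,0]'| egrep 'eef|contact'
python3 -m handwheel '[0,0,0,0,0,0,0,0,0,0,0,0,0,0,0,0,0,0,0,0,0,0,0,0]'| egrep 'eef|contact'
python3 - <<'E'
from h import *
p,d,c=shot('scene','scene6'); cans(d,c); brush(d,c,ctrl.get_state()['eef_pos'])
E
```

```text
eef_pos: [0.4717, -0.1063, 0.3045]
contact_force: [0.6, 0.4, -0.8]
eef_pos: [0.4727, -0.103, 0.3058]
contact_force: [-0.4, 0.4, -0.9]
white 203 [0.5305 0.1147] 0.0277
yellow 171 [ 0.4839 -0.0018] 0.0277
blue 164 [ 0.4723 -0.1054] 0.0279
brush lo 0.153 head [ 0.4712 -0.1045] stem [ 0.4716 -0.1039] tcp [ 0.4728 -0.1029  0.306 ]
```

```bash
python3 -m handwheel '[0.006,-0.006,-0.08,0,0,0,0,0,-0.14,0,0,0,0,0,-0.15,0,0,0,0,0,-0.15,0,0,0,0,0,-0.14,0,0,0]'| egrep 'eef|contact'
python3 -m handwheel '[0,0,-0.12,0,0,0,0,0,-0.08,0,0,0,0,0,-0.05,0,0,0,0,0,-0.04,0,0,0,0,0,-0.03,0,0,0]'| egrep 'eef|contact'
python3 -m handwheel '[0,0,-0.02,0,0,0,0,0,0,0,0,0,0,0,0,0,0,0]'| egrep 'eef|contact'
```

```text
eef_pos: [0.4733, -0.1037, 0.2052]
contact_force: [-0.1, -0.0, -0.6]
eef_pos: [0.4743, -0.1047, 0.1598]
contact_force: [-1.0, -0.7, 16.5]
eef_pos: [0.4754, -0.105, 0.1599]
contact_force: [-1.5, 0.8, 7.2]
```

```bash
python3 -m handwheel '[0,0,0.08,0,0,0,0,0,0.15,0,0,0,0,0,0.18,0,0,0,0,0,0.15,0,0,0,0,0,0.09,0,0,0]'| egrep 'eef|contact'
python3 -m handwheel '[0,0,0,0,0,0,0,0,0,0,0,0,0,0,0,0,0,0]'| egrep 'eef|contact'
python3 -m handwheel '[0,0,-0.08,0,0,0,0,0,-0.14,0,0,0,0,0,-0.15,0,0,0,0,0,-0.12,0,0,0,0,0,-0.07,0,0,0]'| egrep 'eef|contact'
python3 -m handwheel '[0,0,-0.04,0,0,0,0,0,-0.03,0,0,0,0,0,-0.02,0,0,0,0,0,0,0,0,0,0,0,0,0,0,0]'| egrep 'eef|contact'
python3 -m handwheel '[0,0,0.08,0,0,0,0,0,0.13,0,0,0,0,0,0.14,0,0,0,0,0,0.14,0,0,0,0,0,0.14,0,0,0]'| egrep 'eef|contact'
python3 -m handwheel '[0,0,0.14,0,0,0,0,0,0.14,0,0,0,0,0,0.09,0,0,0,0,0,0,0,0,0,0,0,0,0,0,0]'| egrep 'time|eef|contact'
python3 - <<'E'
from h import *
p,d,c=shot('scene','scene7'); cans(d,c); brush(d,c,ctrl.get_state()['eef_pos'])
W=rim(d,c,np.array([.637,-.033]),.118,.135,.05); print('holder rim',len(W),circ(W),np.percentile(W[:,2],95))
p,d,c=shot('top','top7'); W=rim(d,c,np.array([.637,-.033]),.118,.135,.05); print('holder rim top',len(W),circ(W) if len(W)>9 else '')
E
```

```text
eef_pos: [0.4753, -0.1052, 0.2585]
contact_force: [0.5, 0.2, -1.6]
eef_pos: [0.4733, -0.1043, 0.253]
contact_force: [-0.3, 0.6, -1.5]
eef_pos: [0.4711, -0.1034, 0.1648]
contact_force: [0.7, -0.1, -2.0]
eef_pos: [0.4749, -0.1045, 0.16]
contact_force: [-2.7, 2.8, 11.6]
eef_pos: [0.4739, -0.1047, 0.2524]
contact_force: [0.1, 0.0, -0.7]
time: 19.58
eef_pos: [0.4742, -0.1048, 0.3074]
contact_force: [0.2, -0.2, -1.4]
white 211 [0.5305 0.1146] 0.0278
yellow 177 [ 0.4841 -0.0018] 0.0278
blue 160 [ 0.4723 -0.1052] 0.0279
brush lo 0.1543 head [ 0.473  -0.1065] stem [ 0.4733 -0.1059] tcp [ 0.4736 -0.1045  0.3059]
holder rim 289 (array([ 0.63749874, -0.0321441 ]), np.float64(0.028032400217720844)) 0.12656329135437971
holder rim top 366 (array([ 0.63558547, -0.03400824]), np.float64(0.028059001790988674))
```

```bash
python3 -m handwheel '[0.1,0.045,0,0,0,0,0.2,0.09,0,0,0,0,0.23,0.1,0,0,0,0,0.23,0.1,0,0,0,0,0.2,0.09,0,0,0,0]'| egrep 'eef|contact'
python3 -m handwheel '[0.13,0.062,0,0,0,0,0,0,0,0,0,0,0,0,0,0,0,0,0,0,0,0,0,0,0,0,0,0,0,0]'| egrep 'eef|contact'
python3 - <<'E'
from h import *
p,d,c=shot('scene','scene8'); cans(d,c); brush(d,c,ctrl.get_state()['eef_pos'])
W=rim(d,c,np.array([.637,-.033]),.118,.131,.05); print('holder rim',len(W),circ(W),np.percentile(W[:,2],95))
cv2.imwrite('pics/s8.png',cv2.resize(p[120:270,150:350],None,fx=4,fy=4,interpolation=cv2.INTER_CUBIC))
E
```

```text
eef_pos: [0.6188, -0.0397, 0.304]
contact_force: [-0.8, 0.1, -1.0]
eef_pos: [0.6362, -0.032, 0.3057]
contact_force: [0.8, 0.4, -1.1]
white 211 [0.5306 0.1145] 0.0278
yellow 173 [ 0.484  -0.0018] 0.0279
blue 158 [ 0.4724 -0.1053] 0.0279
brush lo 0.1528 head [ 0.6347 -0.0333] stem [ 0.6352 -0.0328] tcp [ 0.6363 -0.032   0.3062]
holder rim 216 (array([ 0.63768027, -0.03207498]), np.float64(0.027952471724936444)) 0.12660154529528492
```

View pics/s8.png

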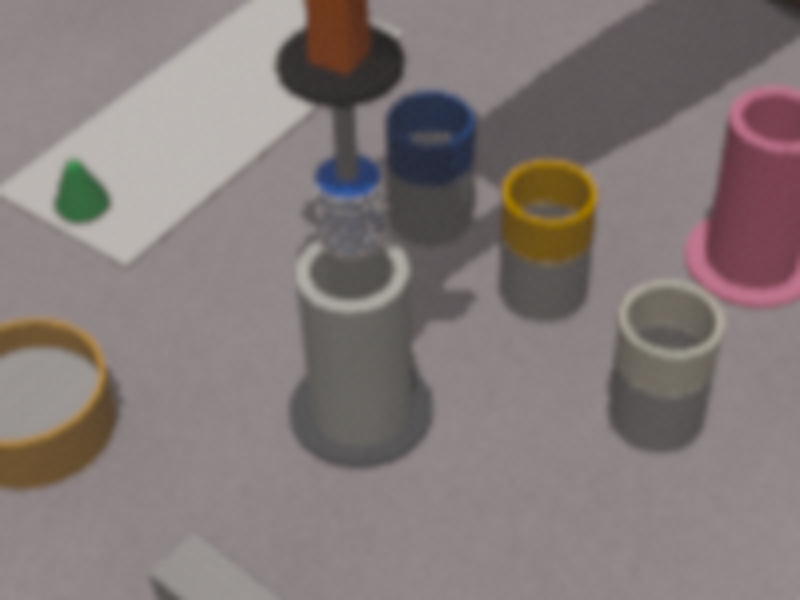

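The crop shows the head (350,220) over the bore (352,275). It needs about 2 mm in x.

```bash
python3 -m handwheel '[0.013,0.004,-0.08,0,0,0,0,0,-0.12,0,0,0,0,0,-0.12,0,0,0,0,0,-0.12,0,0,0,0,0,-0.12,0,0,0]'| egrep 'eef|contact'
python3 -m handwheel '[0,0,-0.12,0,0,0,0,0,-0.1,0,0,0,0,0,-0.06,0,0,0,0,0,-0.04,0,0,0,0,0,-0.03,0,0,0]'| egrep 'eef|contact'
python3 -m handwheel '[0,0,-0.01,0,0,0,0,0,-0.01,0,0,0,0,0,0,0,0,0]'| egrep 'eef|contact'
python3 -m handwheel '[0,0,-0.007,0,0,0,0,0,-0.007,0,0,0,0,0,0,0,0,0]'| egrep 'eef|contact'
```

```text
eef_pos: [0.6385, -0.0312, 0.221]
contact_force: [0.3, -0.4, -0.9]
eef_pos: [0.6389, -0.031, 0.1692]
contact_force: [0.2, -0.6, -1.3]
eef_pos: [0.6396, -0.031, 0.1676]
contact_force: [0.3, -0.0, -0.6]
eef_pos: [0.6393, -0.0309, 0.165]
contact_force: [-0.4, 0.2, -1.1]
```

```bash
python3 -m handwheel '[-0.01,-0.01,0,0,0,0,0,0,0,0,0,0,0,0,-0.007,0,0,0,0,0,0,0,0,0]'| egrep 'eef|contact'
python3 -m handwheel '[0,0,-0.007,0,0,0,0,0,0,0,0,0]'| egrep 'eef|contact'
python3 - <<'E'
from h import *
p,d,c=shot('scene','scene9'); cans(d,c); 
cv2.imwrite('pics/s9.png',cv2.resize(p[110:260,150:350],None,fx=4,fy=4,interpolation=cv2.INTER_CUBIC))
E
```

```text
eef_pos: [0.6378, -0.0326, 0.165]
contact_force: [-2.0, -0.9, 2.9]
eef_pos: [0.6379, -0.0326, 0.165]
contact_force: [-3.8, 0.4, 7.7]
white 209 [0.5305 0.1145] 0.0278
yellow 173 [ 0.484  -0.0018] 0.0277
blue 80 [ 0.4724 -0.1048] 0.0277
```

View pics/s9.png

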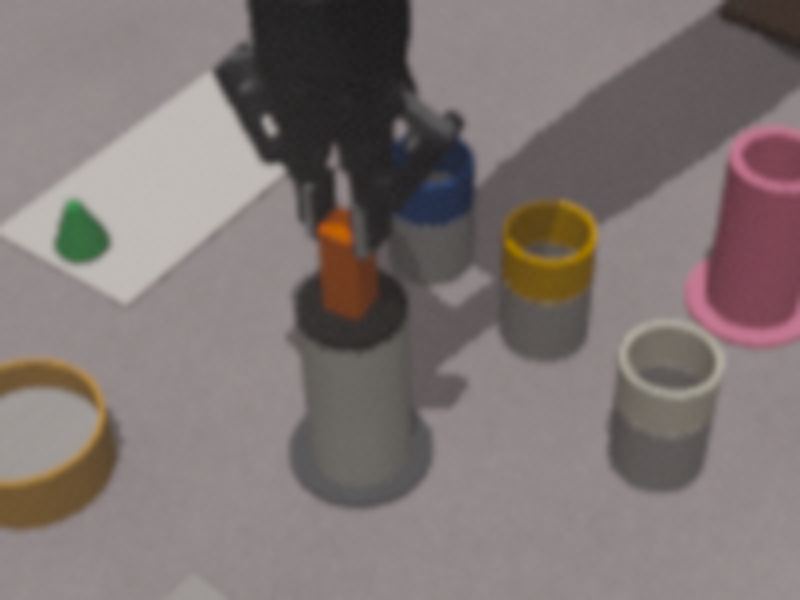

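The brush is seated: its guard sits level on the rim at (350,305) with the handle upright. I release it and retreat.

```bash
python3 -m handwheel '[0,0,0,0,0,0,0,0,0,0,0,0,0,0,0,0,0,0,0,0,0,0,0,0,0,0,0,0,0,0]' 1| egrep 'eef|contact|open'
python3 -m handwheel '[0,0,0,0,0,0,0,0,0.03,0,0,0,0,0,0.06,0,0,0,0,0,0.1,0,0,0,0,0,0.15,0,0,0]' | egrep 'eef|contact|open'
python3 -m handwheel '[0,0,0.16,0,0,0,0,0,0.16,0,0,0,0,0,0.14,0,0,0,0,0,0.1,0,0,0,0,0,0,0,0,0]'| egrep 'time|eef|contact|open'
python3 - <<'E'
from h import *
p,d,c=shot('scene','scene10'); cans(d,c)
W=rim(d,c,np.array([.637,-.033]),.183,.2,.04); print('handle',len(W),W.mean(0),np.percentile(W[:,2],98))
W=rim(d,c,np.array([.637,-.033]),.124,.135,.04); print('guard',len(W),np.polyfit(W[:,0],W[:,2],1)[0],np.polyfit(W[:,1],W[:,2],1)[0],W[:,2].mean())
E
```

```text
eef_pos: [0.6376, -0.0323, 0.1621]
contact_force: [-1.0, 0.0, 0.4]
opening: 0.945
eef_pos: [0.6366, -0.0322, 0.2127]
contact_force: [0.3, -2.0, -0.4]
opening: 1.001
time: 23.7
eef_pos: [0.6396, -0.0328, 0.3041]
contact_force: [-0.4, 0.2, 0.7]
opening: 1.0
white 206 [0.5305 0.1146] 0.0277
yellow 171 [ 0.484 -0.002] 0.0277
blue 160 [ 0.4723 -0.1053] 0.0279
handle 117 [ 0.6404966  -0.03093369  0.18955553] 0.19313581621107834
guard 353 -0.015000622949557965 -0.018548682992844342 0.13093930789075559
```

```bash
python3 -m handwheel '[-0.1,-0.045,0,0,0,0,-0.22,-0.1,0,0,0,0,-0.25,-0.11,0,0,0,0,-0.25,-0.11,0,0,0,0,-0.2,-0.09,0,0,0,0]'| egrep 'eef|contact'
python3 -m handwheel '[-0.085,-0.035,-0.1,0,0,0,0,0,-0.2,0,0,0,0,0,-0.2,0,0,0,0,0,-0.15,0,0,0,0,0,-0.05,0,0,0]'| egrep 'eef|contact'
python3 -m handwheel '[0,0,0,0,0,0,0,0,0,0,0,0,0,0,0,0,0,0]'| egrep 'eef|contact'
python3 - <<'E'
from h import *
p,d,c=shot('scene'); cans(d,c); p,d,c=shot('wrist','w3');cans(d,c); print(ctrl.get_state()['eef_pos'])
E
```

```text
eef_pos: [0.4819, -0.1008, 0.2956]
contact_force: [-0.4, -0.0, 0.2]
eef_pos: [0.4686, -0.1046, 0.187]
contact_force: [-0.0, 0.6, -0.1]
eef_pos: [0.4729, -0.1063, 0.1943]
contact_force: [0.8, -0.1, -0.8]
white 207 [0.5306 0.1146] 0.0279
yellow 177 [ 0.484 -0.002] 0.0278
blue 156 [ 0.4725 -0.1051] 0.0278
white 1113 [0.5278 0.1129] 0.0277
yellow 1067 [ 0.4813 -0.0032] 0.0277
blue 992 [ 0.4699 -0.1061] 0.0276
[ 0.47310121 -0.10631145  0.19462166]
```

View pics/w3.png

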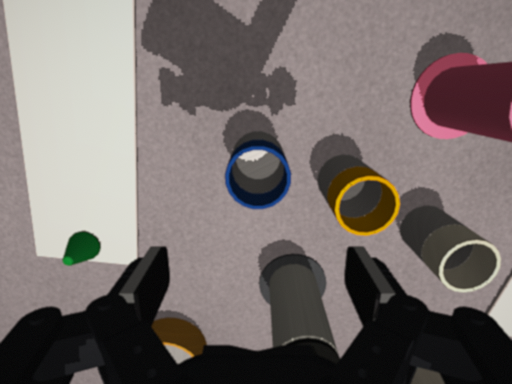

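The wrist view shows the blue can at (258,177), centred between the jaws and clear of the yellow one.

```bash
python3 -m handwheel '[-0.008,0,-0.1,0,0,0,0,0,-0.18,0,0,0,0,0,-0.2,0,0,0,0,0,-0.18,0,0,0,0,0,-0.12,0,0,0]'| egrep 'eef|contact'
python3 -m handwheel '[0,0,-0.06,0,0,0,0,0,-0.04,0,0,0,0,0,0,0,0,0,0,0,0,0,0,0]'| egrep 'eef|contact'
python3 -m handwheel '[0,0,0,0,0,0,0,0,0,0,0,0,0,0,0,0,0,0,0,0,0,0,0,0,0,0,0,0,0,0]' 0 50| egrep 'eef|contact|open|finger'
python3 -m handwheel '[0,0,0,0,0,0,0,0,0,0,0,0,0,0,0,0,0,0,0,0,0,0,0,0,0,0,0,0,0,0]' | egrep 'eef|contact|open|finger'
```

```text
eef_pos: [0.4704, -0.1057, 0.0744]
contact_force: [0.3, 0.3, -0.4]
eef_pos: [0.4718, -0.1064, 0.062]
contact_force: [-0.1, -0.2, 0.3]
eef_pos: [0.472, -0.1063, 0.0629]
contact_force: [-1.1, 1.9, 6.2]
opening: 0.669
finger_force: 52.0
eef_pos: [0.472, -0.1063, 0.0629]
contact_force: [-1.4, 1.4, 6.0]
opening: 0.669
finger_force: 52.0
```

```bash
python3 -m handwheel '[0,0,0.05,0,0,0,0,0,0.12,0,0,0,0,0,0.16,0,0,0,0,0,0.16,0,0,0,0,0,0.11,0,0,0]'| egrep 'eef|contact'
python3 -m handwheel '[0.02,-0.08,0,0,0,0,0.05,-0.18,0,0,0,0,0.06,-0.22,0,0,0,0,0.06,-0.24,0,0,0,0,0.06,-0.24,0,0,0,0]'| egrep 'eef|contact'
python3 -m handwheel '[0.06,-0.22,0,0,0,0,0.03,-0.11,0,0,0,0,0.013,-0.048,0,0,0,0,0,0,0,0,0,0,0,0,0,0,0,0]'| egrep 'eef|contact|fing'
python3 - <<'E'
from h import *
p,d,c=shot('scene','scene11'); cans(d,c,dict(white=G['white'],yellow=G['yellow']));print(ctrl.get_state()['eef_pos'])
cv2.imwrite('pics/s11.png',p)
E
```

```text
eef_pos: [0.4709, -0.1059, 0.1526]
contact_force: [0.5, 0.8, -3.8]
eef_pos: [0.5076, -0.2512, 0.1491]
contact_force: [1.2, -1.2, -3.8]
eef_pos: [0.5227, -0.3057, 0.1492]
contact_force: [0.1, -0.1, -4.4]
finger_force: 54.8
white 206 [0.5305 0.1145] 0.0278
yellow 168 [ 0.4839 -0.0017] 0.0279
[ 0.52289369 -0.3051763   0.1494954 ]
```

View pics/s11.png

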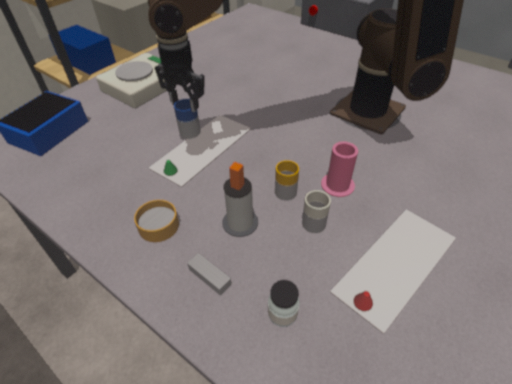

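The view shows the blue can held upright at (186,118) above the green-marker tray, and the brush hanging upright. I lower it.

```bash
python3 -m handwheel '[0,0,-0.06,0,0,0,0,0,-0.12,0,0,0,0,0,-0.14,0,0,0,0,0,-0.11,0,0,0,0,0,-0.06,0,0,0]'| egrep 'eef|contact'
python3 -m handwheel '[0,0,-0.03,0,0,0,0,0,0,0,0,0,0,0,0,0,0,0]'| egrep 'eef|contact'
python3 -m handwheel '[0,0,-0.01,0,0,0,0,0,0,0,0,0,0,0,0,0,0,0]'| egrep 'eef|contact'
python3 -m handwheel '[0,0,-0.01,0,0,0,0,0,0,0,0,0,0,0,0,0,0,0]'| egrep 'eef|contact'
```

```text
eef_pos: [0.5221, -0.3039, 0.0739]
contact_force: [-0.6, 0.6, -4.1]
eef_pos: [0.5241, -0.3065, 0.0733]
contact_force: [0.3, 0.4, -3.7]
eef_pos: [0.5241, -0.307, 0.0721]
contact_force: [0.3, -0.3, -2.4]
eef_pos: [0.5236, -0.3066, 0.0697]
contact_force: [-1.1, -0.0, -3.8]
```

```bash
python3 -m handwheel '[0,0,-0.008,0,0,0,0,0,0,0,0,0,0,0,0,0,0,0]'| egrep 'eef|contact'
python3 -m handwheel '[0,0,-0.005,0,0,0,0,0,0,0,0,0,0,0,0,0,0,0]'| egrep 'eef|contact'
```

```text
eef_pos: [0.524, -0.3068, 0.0691]
contact_force: [-0.1, 1.5, 0.2]
eef_pos: [0.5242, -0.3068, 0.0691]
contact_force: [-1.7, 3.1, 5.8]
```

```bash
python3 -m handwheel '[0,0,0,0,0,0,0,0,0,0,0,0,0,0,0,0,0,0,0,0,0,0,0,0,0,0,0,0,0,0]' 1| egrep 'eef|open'
python3 -m handwheel '[0,0,0.05,0,0,0,0,0,0.13,0,0,0,0,0,0.2,0,0,0,0,0,0.22,0,0,0,0,0,0.2,0,0,0]' | egrep 'eef|contact|open'
python3 -m handwheel '[-0.015,0.1,0.05,0,0,0,-0.03,0.22,0,0,0,0,-0.03,0.25,0,0,0,0,-0.04,0.25,0,0,0,0,-0.04,0.25,0,0,0,0]'| egrep 'eef|contact'
python3 -m handwheel '[-0.03,0.25,0,0,0,0,-0.03,0.25,0,0,0,0,-0.03,0.25,0,0,0,0,-0.025,0.2,0,0,0,0,0,0.01,0,0,0,0]'| egrep 'eef|contact'
python3 -m handwheel '[0,0,0,0,0,0,0,0,0,0,0,0,0,0,0,0,0,0]'| egrep 'eef|contact'
python3 - <<'E'
from h import *
p,d,c=shot('scene','scene12'); cans(d,c,dict(white=G['white'],yellow=G['yellow'],blue=(.524,-.307)));p,d,c=shot('wrist');cans(d,c);print(ctrl.get_state()['eef_pos'])
E
```

```text
eef_pos: [0.5237, -0.3067, 0.0675]
opening: 1.004
eef_pos: [0.5237, -0.3066, 0.1898]
contact_force: [0.8, -0.2, 0.8]
opening: 0.999
eef_pos: [0.5001, -0.1449, 0.1959]
contact_force: [1.0, 0.7, 0.1]
eef_pos: [0.4822, 0.0021, 0.1957]
contact_force: [-0.2, -0.2, -0.8]
eef_pos: [0.4835, -0.0032, 0.1955]
contact_force: [0.2, -1.0, 0.6]
white 208 [0.5306 0.1147] 0.0277
yellow 176 [ 0.4842 -0.0018] 0.0279
blue 222 [ 0.5246 -0.3053] 0.0279
white 766 [0.5277 0.1133] 0.0277
yellow 990 [ 0.4813 -0.0025] 0.0276
blue few 0
[ 0.48346709 -0.00330326  0.19529295]
```

```bash
python3 -m handwheel '[0,0.005,-0.1,0,0,0,0,0,-0.18,0,0,0,0,0,-0.2,0,0,0,0,0,-0.18,0,0,0,0,0,-0.12,0,0,0]'| egrep 'eef|contact'
python3 -m handwheel '[0,0,-0.06,0,0,0,0,0,-0.04,0,0,0,0,0,0,0,0,0,0,0,0,0,0,0]'| egrep 'eef|contact'
python3 -m handwheel '[0,0,0,0,0,0,0,0,0,0,0,0,0,0,0,0,0,0,0,0,0,0,0,0,0,0,0,0,0,0]' 0 50| egrep 'eef|contact|open|finger'
python3 -m handwheel '[0,0,0,0,0,0,0,0,0,0,0,0,0,0,0,0,0,0,0,0,0,0,0,0,0,0,0,0,0,0]' | egrep 'eef|contact|open|finger'
```

```text
eef_pos: [0.4817, -0.0021, 0.0754]
contact_force: [0.5, 0.2, -0.1]
eef_pos: [0.4841, -0.0018, 0.0641]
contact_force: [0.3, -0.0, -0.7]
eef_pos: [0.4847, -0.0017, 0.0655]
contact_force: [-1.8, -0.4, 5.5]
opening: 0.668
finger_force: 51.8
eef_pos: [0.4847, -0.0017, 0.0655]
contact_force: [-1.5, -0.6, 6.0]
opening: 0.661
finger_force: 51.8
```

```bash
python3 -m handwheel '[0,0,0.05,0,0,0,0,0,0.12,0,0,0,0,0,0.18,0,0,0,0,0,0.18,0,0,0,0,0,0.12,0,0,0]'| egrep 'eef|contact'
python3 -m handwheel '[-0.01,-0.08,0,0,0,0,-0.02,-0.18,0,0,0,0,-0.03,-0.22,0,0,0,0,-0.03,-0.24,0,0,0,0,-0.03,-0.24,0,0,0,0]'| egrep 'eef|contact'
python3 -m handwheel '[-0.03,-0.24,0,0,0,0,-0.03,-0.24,0,0,0,0,-0.03,-0.24,0,0,0,0,-0.02,-0.18,0,0,0,0,-0.01,-0.11,0,0,0,0]'| egrep 'eef|contact'
python3 -m handwheel '[-0.007,-0.065,0,0,0,0,0,0,0,0,0,0,0,0,0,0,0,0,0,0,0,0,0,0]'| egrep 'eef|contact|fing'
python3 - <<'E'
from h import *
p,d,c=shot('scene','scene13'); cans(d,c,dict(white=G['white'],blue=(.524,-.307)));print(ctrl.get_state()['eef_pos'])
E
```

```text
eef_pos: [0.4834, -0.0012, 0.1629]
contact_force: [1.8, -0.2, -3.0]
eef_pos: [0.4641, -0.1459, 0.1604]
contact_force: [0.3, 0.3, -4.0]
eef_pos: [0.4461, -0.2993, 0.1605]
contact_force: [0.2, 0.6, -2.6]
eef_pos: [0.4462, -0.3049, 0.1603]
contact_force: [-0.1, 0.7, -3.7]
finger_force: 54.6
white 206 [0.5305 0.1146] 0.0279
blue 221 [ 0.5241 -0.3051] 0.0281
[ 0.4463254  -0.30484146  0.16041936]
```

```bash
python3 -m handwheel '[0,0,-0.07,0,0,0,0,0,-0.14,0,0,0,0,0,-0.16,0,0,0,0,0,-0.12,0,0,0,0,0,-0.05,0,0,0]'| egrep 'eef|contact'
python3 -m handwheel '[0,0,-0.03,0,0,0,0,0,-0.01,0,0,0,0,0,0,0,0,0,0,0,0,0,0,0]'| egrep 'eef|contact'
python3 -m handwheel '[0,0,-0.007,0,0,0,0,0,0,0,0,0,0,0,0,0,0,0]'| egrep 'eef|contact'
python3 -m handwheel '[0,0,-0.007,0,0,0,0,0,0,0,0,0,0,0,0,0,0,0]'| egrep 'eef|contact'
```

```text
eef_pos: [0.4445, -0.3038, 0.0758]
contact_force: [-0.4, 0.6, -4.5]
eef_pos: [0.447, -0.3072, 0.075]
contact_force: [-0.5, 0.3, -3.6]
eef_pos: [0.4464, -0.3069, 0.0733]
contact_force: [0.4, -0.1, -4.0]
eef_pos: [0.4462, -0.3067, 0.0717]
contact_force: [0.4, -0.1, -4.4]
```

```bash
python3 -m handwheel '[0,0,-0.006,0,0,0,0,0,0,0,0,0,0,0,0,0,0,0]'| egrep 'eef|contact'
python3 -m handwheel '[0,0,-0.003,0,0,0,0,0,0,0,0,0,0,0,0,0,0,0]'| egrep 'eef|contact'
```

```text
eef_pos: [0.4465, -0.3069, 0.0716]
contact_force: [-1.1, 0.4, 2.4]
eef_pos: [0.4465, -0.307, 0.0716]
contact_force: [-1.2, 0.8, 5.8]
```

```bash
python3 -m handwheel '[0,0,0,0,0,0,0,0,0,0,0,0,0,0,0,0,0,0,0,0,0,0,0,0,0,0,0,0,0,0]' 1| egrep 'eef|open'
python3 -m handwheel '[0,0,0.05,0,0,0,0,0,0.13,0,0,0,0,0,0.2,0,0,0,0,0,0.22,0,0,0,0,0,0.2,0,0,0]' | egrep 'eef|contact|open'
python3 -m handwheel '[0.02,0.1,0.05,0,0,0,0.04,0.22,0,0,0,0,0.05,0.25,0,0,0,0,0.05,0.25,0,0,0,0,0.05,0.25,0,0,0,0]'| egrep 'eef|contact'
python3 -m handwheel '[0.05,0.25,0,0,0,0,0.05,0.25,0,0,0,0,0.05,0.25,0,0,0,0,0.05,0.25,0,0,0,0,0.05,0.25,0,0,0,0]'| egrep 'eef|contact'
python3 -m handwheel '[0.05,0.25,0,0,0,0,0.032,0.16,0,0,0,0,0.015,0.075,0,0,0,0,0,0,0,0,0,0,0,0,0,0,0,0]'| egrep 'eef|contact'
python3 - <<'E'
from h import *
p,d,c=shot('scene','scene14'); cans(d,c,dict(white=G['white'],yellow=(.4465,-.307),blue=(.524,-.307)),.04);p,d,c=shot('wrist');cans(d,c);print(ctrl.get_state()['eef_pos'])
E
```

```text
eef_pos: [0.4462, -0.3066, 0.0702]
opening: 1.003
eef_pos: [0.4461, -0.3065, 0.1923]
contact_force: [0.3, -1.6, -0.4]
opening: 0.998
eef_pos: [0.4774, -0.144, 0.1976]
contact_force: [0.7, 0.4, -0.9]
eef_pos: [0.5146, 0.0439, 0.1976]
contact_force: [1.2, -0.9, 0.4]
eef_pos: [0.5293, 0.1141, 0.1974]
contact_force: [0.3, -0.2, 0.4]
white 215 [0.5305 0.1146] 0.0278
yellow 75 [ 0.4098 -0.3061] 0.0255
blue 221 [ 0.5244 -0.3054] 0.028
white 983 [0.528 0.114] 0.0276
yellow few 0
blue few 0
[0.52940494 0.11298428 0.19752538]
```

Run:
```python
from h import *
p,d,c=load('scene14')
cv2.imwrite('pics/s14.png',cv2.resize(p[60:210,100:300],None,fx=4,fy=4,interpolation=cv2.INTER_CUBIC))
cans(d,c,dict(yellow=(.41,-.307),y2=(.39,-.307)),.05)
```

```text
yellow 191 [ 0.407 -0.306] 0.0277
y2 191 [ 0.407 -0.306] 0.0277
```

View pics/s14.png

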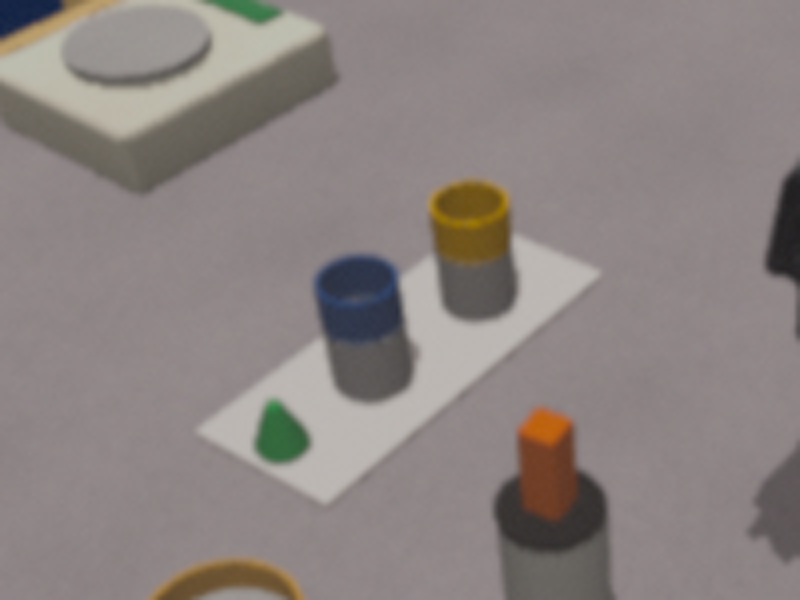

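The crop shows the yellow can has been knocked about 4 cm but still stands upright on the tray, at (470,250). The gap left to the blue one is too small for white, so I regrip yellow and shift it to x≈0.375 first.

```bash
python3 -m handwheel '[-0.03,-0.1,0,0,0,0,-0.065,-0.22,0,0,0,0,-0.073,-0.25,0,0,0,0,-0.073,-0.25,0,0,0,0,-0.073,-0.25,0,0,0,0]'| egrep 'eef|contact'
python3 -m handwheel '[-0.073,-0.25,0,0,0,0,-0.073,-0.25,0,0,0,0,-0.073,-0.25,0,0,0,0,-0.073,-0.25,0,0,0,0,-0.073,-0.25,0,0,0,0]'| egrep 'eef|contact'
python3 -m handwheel '[-0.073,-0.25,0,0,0,0,-0.048,-0.16,0,0,0,0,-0.02,-0.067,0,0,0,0,0,0,0,0,0,0,0,0,0,0,0,0]'| egrep 'eef|contact'
python3 - <<'E'
from h import *
p,d,c=shot('scene','scene15'); cans(d,c,dict(white=G['white'],yellow=(.407,-.307),blue=(.524,-.307)),.04);p,d,c=shot('wrist');cans(d,c,dict(yellow=(.407,-.307),blue=(.524,-.307)));print(ctrl.get_state()['eef_pos'])
E
```

```text
eef_pos: [0.4813, -0.049, 0.1978]
contact_force: [0.5, -1.0, -0.2]
eef_pos: [0.4258, -0.2368, 0.198]
contact_force: [1.3, 0.0, 0.0]
eef_pos: [0.4059, -0.3056, 0.1976]
contact_force: [0.1, 0.4, 0.7]
white 210 [0.5306 0.1147] 0.0278
yellow 189 [ 0.4074 -0.3059] 0.0277
blue 218 [ 0.5245 -0.3054] 0.0278
yellow 1241 [ 0.4041 -0.307 ] 0.0275
blue 1292 [ 0.5212 -0.3065] 0.0277
[ 0.40667683 -0.30436932  0.19761337]
```

```bash
python3 -m handwheel '[0,-0.008,-0.1,0,0,0,0,0,-0.18,0,0,0,0,0,-0.2,0,0,0,0,0,-0.17,0,0,0,0,0,-0.11,0,0,0]'| egrep 'eef|contact'
python3 -m handwheel '[0,0,-0.05,0,0,0,0,0,-0.03,0,0,0,0,0,0,0,0,0,0,0,0,0,0,0]'| egrep 'eef|contact'
python3 -m handwheel '[0,0,0,0,0,0,0,0,0,0,0,0,0,0,0,0,0,0,0,0,0,0,0,0,0,0,0,0,0,0]' 0 50| egrep 'eef|contact|open|finger'
python3 -m handwheel '[0,0,0,0,0,0,0,0,0,0,0,0,0,0,0,0,0,0,0,0,0,0,0,0,0,0,0,0,0,0]' | egrep 'eef|contact|open|finger'
python3 -m handwheel '[0,0,0.05,0,0,0,0,0,0.1,0,0,0,-0.04,0,0,0,0,0,-0.07,0,0,0,0,0,-0.07,0,0,0,0,0]'| egrep 'eef|contact'
python3 -m handwheel '[-0.033,0,0,0,0,0,0,0,-0.06,0,0,0,0,0,-0.04,0,0,0,0,0,-0.02,0,0,0,0,0,0,0,0,0]'| egrep 'eef|contact'
python3 -m handwheel '[0,0,0,0,0,0,0,0,0,0,0,0]'| egrep 'eef|contact'
```

```text
eef_pos: [0.4061, -0.3036, 0.081]
contact_force: [-0.1, -0.0, -0.5]
eef_pos: [0.4076, -0.3068, 0.0729]
contact_force: [0.1, 0.4, -0.2]
eef_pos: [0.4076, -0.3073, 0.0742]
contact_force: [-1.0, 1.8, 7.1]
opening: 0.656
finger_force: 51.3
eef_pos: [0.4076, -0.3073, 0.0742]
contact_force: [-0.9, 2.7, 7.3]
opening: 0.657
finger_force: 51.3
eef_pos: [0.3782, -0.3059, 0.0934]
contact_force: [-0.5, 0.6, -3.7]
eef_pos: [0.3743, -0.3061, 0.0751]
contact_force: [-0.1, -0.6, -4.6]
eef_pos: [0.375, -0.3066, 0.0761]
contact_force: [-0.2, 0.2, -3.9]
```

```bash
python3 -m handwheel '[0,0,-0.008,0,0,0,0,0,0,0,0,0,0,0,0,0,0,0]'| egrep 'eef|contact'
python3 -m handwheel '[0,0,-0.005,0,0,0,0,0,0,0,0,0,0,0,0,0,0,0]'| egrep 'eef|contact'
python3 -m handwheel '[0,0,-0.005,0,0,0,0,0,0,0,0,0,0,0,0,0,0,0]'| egrep 'eef|contact'
```

```text
eef_pos: [0.3748, -0.3065, 0.075]
contact_force: [-0.3, -0.1, -4.3]
eef_pos: [0.3749, -0.3067, 0.0745]
contact_force: [-0.3, 0.6, -2.6]
eef_pos: [0.3751, -0.3068, 0.0744]
contact_force: [-1.0, 2.9, 2.8]
```

```bash
python3 -m handwheel '[0,0,0,0,0,0,0,0,0,0,0,0,0,0,0,0,0,0,0,0,0,0,0,0,0,0,0,0,0,0]' 1| egrep 'eef|open'
python3 -m handwheel '[0,0,0.05,0,0,0,0,0,0.13,0,0,0,0,0,0.2,0,0,0,0,0,0.22,0,0,0,0,0,0.2,0,0,0]' | egrep 'eef|contact|open'
python3 -m handwheel '[0.037,0.1,0.03,0,0,0,0.08,0.22,0,0,0,0,0.09,0.245,0,0,0,0,0.09,0.245,0,0,0,0,0.09,0.245,0,0,0,0]'| egrep 'eef|contact'
python3 -m handwheel '[0.09,0.245,0,0,0,0,0.09,0.245,0,0,0,0,0.09,0.245,0,0,0,0,0.09,0.245,0,0,0,0,0.09,0.245,0,0,0,0]'| egrep 'eef|contact'
python3 -m handwheel '[0.09,0.245,0,0,0,0,0.07,0.19,0,0,0,0,0.034,0.092,0,0,0,0,0,0,0,0,0,0,0,0,0,0,0,0]'| egrep 'eef|contact'
python3 - <<'E'
from h import *
p,d,c=shot('scene','scene16'); cans(d,c,dict(white=G['white'],yellow=(.375,-.307),blue=(.524,-.307)),.04);print(ctrl.get_state()['eef_pos'])
E
```

```text
eef_pos: [0.3748, -0.3068, 0.0737]
opening: 0.997
eef_pos: [0.3747, -0.3066, 0.1957]
contact_force: [0.8, -0.7, 0.3]
opening: 1.0
eef_pos: [0.4331, -0.147, 0.199]
contact_force: [0.9, -0.5, -0.2]
eef_pos: [0.5007, 0.0374, 0.199]
contact_force: [0.6, -0.2, 0.4]
eef_pos: [0.5294, 0.115, 0.1983]
contact_force: [-0.3, -0.5, -0.5]
white 210 [0.5306 0.1145] 0.0277
yellow 190 [ 0.3748 -0.3052] 0.0278
blue 220 [ 0.5245 -0.3053] 0.0279
[0.52921027 0.11421761 0.19825696]
```

```bash
python3 -m handwheel '[0.004,0,-0.1,0,0,0,0,0,-0.18,0,0,0,0,0,-0.2,0,0,0,0,0,-0.18,0,0,0,0,0,-0.13,0,0,0]'| egrep 'eef|contact'
python3 -m handwheel '[0,0,-0.07,0,0,0,0,0,-0.03,0,0,0,0,0,0,0,0,0,0,0,0,0,0,0]'| egrep 'eef|contact'
python3 -m handwheel '[0,0,0,0,0,0,0,0,0,0,0,0,0,0,0,0,0,0,0,0,0,0,0,0,0,0,0,0,0,0]' 0 50| egrep 'eef|contact|open|finger'
python3 -m handwheel '[0,0,0,0,0,0,0,0,0,0,0,0,0,0,0,0,0,0,0,0,0,0,0,0,0,0,0,0,0,0]' | egrep 'eef|contact|open|finger'
```

```text
eef_pos: [0.5284, 0.1128, 0.0773]
contact_force: [-0.6, 0.2, -0.0]
eef_pos: [0.531, 0.114, 0.0659]
contact_force: [-0.1, -0.4, -1.1]
eef_pos: [0.5317, 0.1145, 0.0666]
contact_force: [-0.3, 0.8, 5.3]
opening: 0.658
finger_force: 53.8
eef_pos: [0.5317, 0.1145, 0.0666]
contact_force: [0.2, -1.3, 5.5]
opening: 0.657
finger_force: 53.8
```

```bash
python3 -m handwheel '[0,0,0.05,0,0,0,0,0,0.15,0,0,0,0,0,0.22,0,0,0,0,0,0.23,0,0,0,0,0,0.2,0,0,0]'| egrep 'eef|contact'
python3 -m handwheel '[-0.019,-0.1,0,0,0,0,-0.04,-0.21,0,0,0,0,-0.046,-0.24,0,0,0,0,-0.046,-0.24,0,0,0,0,-0.046,-0.24,0,0,0,0]'| egrep 'eef|contact'
python3 -m handwheel '[-0.046,-0.24,0,0,0,0,-0.046,-0.24,0,0,0,0,-0.046,-0.24,0,0,0,0,-0.046,-0.24,0,0,0,0,-0.046,-0.24,0,0,0,0]'| egrep 'eef|contact'
python3 -m handwheel '[-0.046,-0.24,0,0,0,0,-0.037,-0.19,0,0,0,0,-0.023,-0.1,0,0,0,0,-0.01,-0.05,0,0,0,0,0,0,0,0,0,0]'| egrep 'eef|contact'
python3 -m handwheel '[0,0,0,0,0,0,0,0,0,0,0,0,0,0,0,0,0,0]'| egrep 'eef|contact|fing'
python3 - <<'E'
from h import *
p,d,c=shot('scene','scene17'); cans(d,c,dict(yellow=(.375,-.307),blue=(.524,-.307)),.04);print(ctrl.get_state()['eef_pos'])
E
```

```text
eef_pos: [0.529, 0.1146, 0.193]
contact_force: [0.3, -0.9, -2.8]
eef_pos: [0.4989, -0.0408, 0.1912]
contact_force: [1.2, -0.4, -2.3]
eef_pos: [0.4645, -0.2209, 0.1912]
contact_force: [1.2, 1.0, -3.2]
eef_pos: [0.4476, -0.3078, 0.1912]
contact_force: [-0.2, 0.5, -2.8]
eef_pos: [0.4488, -0.3056, 0.1919]
contact_force: [-0.2, -0.0, -3.0]
finger_force: 54.3
yellow 170 [ 0.3748 -0.3053] 0.0277
blue 216 [ 0.5245 -0.3054] 0.028
[ 0.44885559 -0.30571456  0.19195582]
```

```bash
python3 -m handwheel '[0,0,-0.08,0,0,0,0,0,-0.15,0,0,0,0,0,-0.16,0,0,0,0,0,-0.15,0,0,0,0,0,-0.11,0,0,0]'| egrep 'eef|contact'
python3 -m handwheel '[0,0,-0.07,0,0,0,0,0,-0.03,0,0,0,0,0,-0.02,0,0,0,0,0,0,0,0,0,0,0,0,0,0,0]'| egrep 'eef|contact'
python3 -m handwheel '[0,0,-0.007,0,0,0,0,0,0,0,0,0,0,0,0,0,0,0]'| egrep 'eef|contact'
python3 -m handwheel '[0,0,-0.007,0,0,0,0,0,0,0,0,0,0,0,0,0,0,0]'| egrep 'eef|contact'
```

```text
eef_pos: [0.4476, -0.3054, 0.0915]
contact_force: [-0.4, 0.6, -2.5]
eef_pos: [0.4493, -0.3076, 0.0776]
contact_force: [0.5, 0.6, -1.9]
eef_pos: [0.4489, -0.3074, 0.0762]
contact_force: [-0.0, 0.1, -3.1]
eef_pos: [0.4485, -0.307, 0.0745]
contact_force: [-0.2, 0.3, -2.5]
```

```bash
python3 -m handwheel '[0,0,-0.007,0,0,0,0,0,0,0,0,0,0,0,0,0,0,0]'| egrep 'eef|contact'
python3 -m handwheel '[0,0,-0.006,0,0,0,0,0,0,0,0,0,0,0,0,0,0,0]'| egrep 'eef|contact'
python3 -m handwheel '[0,0,-0.005,0,0,0,0,0,0,0,0,0,0,0,0,0,0,0]'| egrep 'eef|contact'
```

```text
eef_pos: [0.4485, -0.307, 0.0733]
contact_force: [-0.5, 0.1, -3.0]
eef_pos: [0.4487, -0.3072, 0.0727]
contact_force: [-0.2, 1.4, -1.3]
eef_pos: [0.4488, -0.3072, 0.0727]
contact_force: [-1.6, 3.2, 5.4]
```

Contact, so I release, retreat upward and away, then check.

```bash
python3 -m handwheel '[0,0,0,0,0,0,0,0,0,0,0,0,0,0,0,0,0,0,0,0,0,0,0,0,0,0,0,0,0,0]' 1| egrep 'eef|open'
python3 -m handwheel '[0,0,0.05,0,0,0,0,0,0.13,0,0,0,0,0,0.2,0,0,0,0,0,0.22,0,0,0,0,0,0.22,0,0,0]' | egrep 'eef|contact|open'
python3 -m handwheel '[0,0.1,0.2,0,0,0,0,0.2,0.1,0,0,0,0,0.24,0.05,0,0,0,0,0.24,0,0,0,0,0,0.15,0,0,0,0]'| egrep 'eef|contact'
python3 -m handwheel '[0,0,0,0,0,0,0,0,0,0,0,0,0,0,0,0,0,0]'| egrep 'time|eef|contact'
python3 - <<'E'
from h import *
p,d,c=shot('scene','s18'); cans(d,c,dict(white=(.449,-.307),yellow=(.375,-.307),blue=(.524,-.307)),.035)
E
```

```text
eef_pos: [0.4485, -0.3071, 0.0716]
opening: 1.001
eef_pos: [0.4482, -0.3067, 0.1962]
contact_force: [-0.3, -0.8, -0.0]
opening: 0.998
eef_pos: [0.4486, -0.1653, 0.249]
contact_force: [-0.2, 0.1, -0.6]
time: 52.6
eef_pos: [0.4487, -0.168, 0.2477]
contact_force: [0.1, 0.3, -0.5]
white 203 [ 0.4483 -0.3067] 0.0279
yellow 185 [ 0.3749 -0.3052] 0.0278
blue 220 [ 0.5246 -0.3054] 0.0279
```

View pics/s18.png

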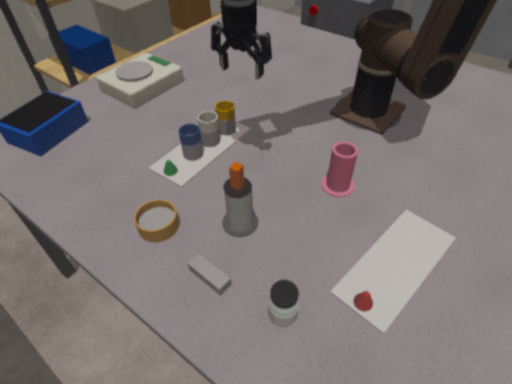

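The three cans stand upright on the green-marker tray at (190,140), (208,128) and (226,117). The brush hangs in its holder at (237,195), the bystanders have not moved, and the robot is clear.

```bash
python3 -c "
from plant import ctrl; print(ctrl.sign_off())"
```

```text
the job is handed in; nothing more can be done
None
```

The job is handed in: white, yellow and blue each got two full strokes in that order, the brush hangs upright in its holder again, and all three canisters stand on the green-marker tray with the bystanders untouched, at about 53 s.

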